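# One keepsake token from the stall's dispenser

### The job

Press the red plunger of the token dispenser all the way down once and let it come back up, so that a single wooden token slides out; then push that token along the table until it lies flat and wholly on the green felt round. Only press and push: do not lift the token, let no second token out, and leave the figures and the jar on the stall standing where they are.

Things in the scene. Friction and masses are not known exactly. Their poses are not given: they have to be found in the camera images.
- dispenser: Fixed token dispenser: open-topped plywood magazine (54 mm wide, 42 mm tall, 3 mm floor) with three stacked wooden tokens, and behind it a green housing (54 mm wide, 40 mm tall). Origin on the table under the stack's centre; x points from the outlet back to the plunger, z up. Spans x -28 mm (floor edge; magazine front at -25 mm) to +110 mm, and 32 mm to each side.
- outlet (a point): Point on the table in front of the dispenser, 70 mm from its origin along its -x, about where the ejected token comes to lie. The outlet is a slot 16 mm high at the foot of the magazine's front: one token at a time slides out through it.
- plunger_top (a point): Centre of the top of the red plunger cap (34 mm across, 10 mm thick), 62 mm behind the dispenser's origin along its +x and 76 mm above the table when up. Moves with the plunger. Pressed straight down.
- plunger (a joint): How far the plunger is down, m: 0 up, 0.024 fully down on its stop. A spring returns it: 2 N at the top, 8 N at the bottom. It drives a slide (2.9 mm per mm) that pushes the lowest token out; it is clear of the magazine only at the bottom of the travel. When the plunger is back up the rest of the stack drops and the next token is ready.
- token0: The lowest wooden token of the stack, the one that comes out: dark wooden disc, 40 mm across, 12 mm thick, with a yellow painted spot on its top, about 16 g. Origin at the centre of its underside, z up.
- token1: The second token from below, same size; stays in the magazine. Origin at the centre of its underside.
- token2: The third, topmost token from below, same size; stays in the magazine. Origin at the centre of its underside.
- pad_green: Green felt round lying on the table, 90 mm across, 1 mm thick, origin at its centre on the table. Offers no obstacle to a token being slid onto it.
- pad_blue: Blue felt round of the same size on the other side; not the one wanted.
- owl_black: Bystander: black owl figure, 46 mm across, 90 mm tall. Origin at the centre of its underside.
- tree_wood: Bystander: flat wooden tree figure on a 45 x 75 mm foot, 121 mm tall. Origin at the centre of its underside.
- owl_brown: Bystander: brown owl figure, 39 mm across, 77 mm tall. Origin at the centre of its underside.
- bird_red: Bystander: red bird on a round foot, 34 mm across, 51 mm tall. Origin at the centre of its underside.
- bird_white: Bystander: white bird on a round foot, 34 mm across, 51 mm tall. Origin at the centre of its underside.
- turtle: Bystander: small clay turtle, 70 mm long, 24 mm tall. Origin at the centre of its underside.
- bead_jar: Bystander: amber bead jar with yellow cap, 52 mm across, 70 mm tall. Origin at the centre of its underside.
Mind the look-alikes: they are no part of the job. Leave any turquoise look-alike of the token2 alone.

How it is judged:
On the way, in this order (a step that is already met when the one before it is completed fails the run):
1. the plunger is pressed fully down (value of joint plunger above 0.0215 m), for 0.02 s.
2. the plunger is back up and one token lies out in front of the dispenser (value of joint plunger below 0.004 m and x of token0 in the frame of dispenser below -0.045 m and height (world z) of token0 below 0.004 m), for 0.2 s.
At the end, for the whole second after the job is handed in: The ejected token lies flat and still on the table with its centre within 26 mm of the green round's centre; the plunger is up and the other two tokens are in the magazine (within 10 mm of its axis) (horizontal distance between token0 and pad_green below 0.026 m and height (world z) of token0 below 0.004 m and angle between token0's own z axis and vertical below 0.1 rad and linear speed of token0 below 0.02 m/s and value of joint plunger below 0.004 m and horizontal distance between each of token1, token2 and dispenser below 0.01 m); the robot touches nothing.
It fails at once if the token is lifted (more than 20 mm off the table) (height (world z) of token0 above 0.02 m).
It fails at once if a second token leaves the magazine (distance of any of token1, token2 from where it was at the start of the episode above 0.03 m).
It fails at once if a figure or the jar is displaced more than 20 mm or tipped over (distance of any of owl_black, tree_wood, owl_brown, bird_red, bird_white, turtle, bead_jar from where it was at the start of the episode above 0.02 m or angle between any of owl_black, tree_wood, owl_brown, bird_red, bird_white, turtle, bead_jar's own z axis and vertical above 0.5 rad).
It also fails if it takes over 61 s, if anything falls off the work surface, if the arm or the gripper's body presses on something with over 40 N, if the wrist force passes 120 N, or if a joint passes its speed limit or range.

### The arm

A 7-joint arm with a two-finger parallel gripper is mounted at the origin on the work surface. World frame = base frame: x ahead of the robot, y to its left, z up, the work surface at z = 0. Lengths are in m, angles in rad, forces in N, time in s.
With the tool pointing down it reaches from about 0.375 to 0.925 m from the base axis. Payload 3.1 kg.
Tool frame: the origin (TCP) lies between the finger pads; the fingertips stand 17 mm ahead of it and the grasp point (between the pads) lies 2 mm behind it; z points along the fingers, y is the line along which they close (so a half turn about z gives the same grasp; the last joint's range is limited). The gripper opens to 85 mm and grips with 20 to 120 N. Pads are 22 mm wide; open, the fingers measure 114 mm over their backs; the gripper's body (76 mm by 85 mm) begins 54 mm behind the grasp point. The pads swing forward as they close: fully open they stand 13 mm farther back than shut.
Start: joints at [1.192, 0.383, 0.044, 1.598, -0.018, 1.161, -0.05], TCP at [0.18, -0.625, 0.248] pointing down, gripper open.
Joint ranges: [-2.61, 2.61], [-0.41, 2.15], [-1.48, 1.57], [0, 2.5], [-1.57, 4.71], [0.05, 1.97], [-2.85, 2.85]. Speed limits (rad/s): [2.79, 2.79, 3.14, 3.14, 3.14, 3.14, 3.14].

### API

Orientations are given as a unit quaternion [x, y, z, w].
In Python, from bench import env gives the robot as it stands. The module is installed in compiled form; this text tells all that it offers.
- The arm moves only by the tool drive_tool, never from a script. Its argument "motion" is a list of rows, each a list of 7 numbers: the turn, a rotation vector about the tool's x, y, z in degrees, then the shift along the tool's x, y, z in m, then the opening in per cent of the stroke, from 0 (shut) to 100 (fully open). In form: [[rx, ry, rz, x, y, z, fingers], ...]. A call has 1 to 12 rows; each row is the pose to reach, as a shift and turn from the pose commanded when the call began, along the tool's axes at that moment; what a row does not reach only later rows make up. A row lasts 1/10 s, in which the tool goes at most 50 mm and 8.59 degrees, less where a joint would pass 70% of its speed; a pose out of reach is approached as far as the arm can. A call with a gripper value outside its range is refused whole. The fingers move at their own pace and stop on an object; "squeeze" is the grip in N (left out, the last holds). Time passes only in rows, so rows that repeat a pose let the fingers close. It gives the time, the measured TCP pose, the force, the opening and the grip force at its end, in the units of the state.
- env.get_state(): the state, without advancing time (a new reading comes with each control period).
- env.snapshot(name): name is "side" or "top" or "wrist"; returns a dict with "image" (384x512x3 uint8, red, green, blue), "fx", "fy", "cx", "cy" (pixels), "R" (3x3) and "t" (3): a world point X has camera coordinates R X + t; the wrist camera has in their place "hand_eye" (4x4, takes a point from camera to tool coordinates, whose origin is the TCP and whose axes are the flange's). Camera axes: x right, y down, z forward; pixel columns grow to the right and rows downward; lengths in m; the calibration is good to about 2 mm. A picture is of the moment at which its call begins: read the wrist's pose just before it. There is no depth.
- env.close_job(): hands the job in; it is judged then, once.
The state is a dict: "time": time; "qpos": joint angles; "joint_vel": joint speeds; "joint_torque": joint torques, N m; "position": TCP position; "tcp_rot": TCP orientation; "force": force on the tool from outside, world axes, zero at the start; "wrist_torque": the same for the moment, N m; "grip_width": finger opening in m; "grasp_force": force on a finger pad.
Only numpy, scipy, OpenCV 4.12 (cv2) and the standard library are available. Lean on these libraries where they do the work, as an engineer would, in place of code of your own. Each camera call takes 0.05 s, during which the arm holds its last target. There are 200 camera calls.

## Working session

There is one attempt and no reset: what is moved stays moved. The work goes in short steps, Python scripts to look and compute and a tool call to move; the robot and the scene stay as the last step left them, time stands still between calls to the robot, and variables do not carry over. Pictures are saved under pics/ and viewed, at most 10 in all, crops included, and the job is handed in when it is done.

Besides the shell and the picture viewer there is one more tool, called in YAML: its name, and indented under it one key for each argument. drive_tool: Moves the arm, as the interface text tells. Its arguments: {"type":"object","properties":{"motion":{"type":"array","items":{"type":"array","items":{"type":"number"}}},"squeeze":{"type":"number"}},"required":["motion"]}

```bash
mkdir -p pics; cat > h.py <<'E'
import numpy as np, cv2
from bench import env
from scipy.spatial.transform import Rotation as Ro
def snap(n,f):
    s=env.snapshot(n); cv2.imwrite('pics/'+f,cv2.cvtColor(s['image'],cv2.COLOR_RGB2BGR)); np.savez('pics/'+f[:-4]+'.npz',**{k:np.array(v) for k,v in s.items()}); return s
def ray(s,u,v,z):
    d=np.array([(u-s['cx'])/s['fx'],(v-s['cy'])/s['fy'],1.]);R=np.array(s['R']);C=-R.T@np.array(s['t']);d=R.T@d
    return C+d*(z-C[2])/d[2]
def proj(s,X):
    c=np.array(s['R'])@np.array(X)+s['t'];return c[0]/c[2]*s['fx']+s['cx'],c[1]/c[2]*s['fy']+s['cy']
E
python3 - <<'E'
from h import *
for n in('top','side'):
    s=snap(n,n+'1.png')
st=env.get_state();print({k:np.round(v,3) for k,v in st.items()})
E
```

```text
{'time': np.float64(0.1), 'qpos': array([ 1.192,  0.384,  0.044,  1.599, -0.018,  1.161, -0.05 ]), 'joint_vel': array([-0.   , -0.003,  0.   , -0.004,  0.   ,  0.001, -0.   ]), 'joint_torque': array([ 2.0000e-03, -4.3473e+01,  1.0290e+00, -2.5046e+01,  1.1000e-02,
        5.0000e-03,  0.0000e+00]), 'position': array([ 0.18 , -0.624,  0.247]), 'tcp_rot': array([ 0.99 ,  0.14 , -0.   , -0.001]), 'force': array([ 0.619, -0.872, -0.448]), 'wrist_torque': array([-0.044,  0.006, -0.014]), 'grasp_force': np.float64(0.0), 'grip_width': np.float64(0.085)}
```

View pics/top1.png

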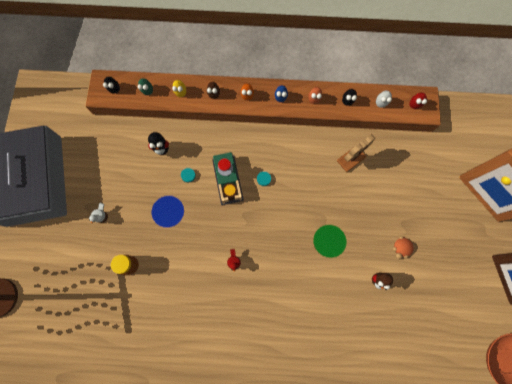

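View pics/side1.png

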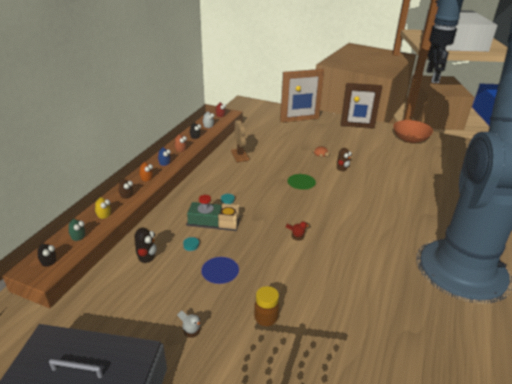

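The top view shows the plunger at (225,165), the stack's yellow spot at (230,190) and the green round at (330,241). The red bird, at (234,260), stands in line with the outlet. The turquoise look-alikes are at (189,175) and (264,178).

```bash
python3 - <<'E'
from h import *
s={n:dict(np.load(f'pics/{n}1.npz')) for n in('top','side')}
hsv=cv2.cvtColor(s['top']['image'],cv2.COLOR_RGB2HSV)
def cen(n,box,lo,hi):
    h=cv2.cvtColor(s[n]['image'],cv2.COLOR_RGB2HSV);m=cv2.inRange(h,lo,hi);k=np.zeros_like(m);x0,y0,x1,y1=box;k[y0:y1,x0:x1]=1
    v,u=np.nonzero(m*k);return u.mean(),v.mean(),len(u)
def show(nm,n,box,lo,hi,z):
    u,v,c=cen(n,box,lo,hi);print(nm,n,round(u,1),round(v,1),c,ray(s[n],u,v,z).round(4))
show('green','top',(305,215,355,265),(50,120,50),(75,255,255),.001)
show('green','side',(280,165,325,195),(50,120,50),(75,255,255),.001)
show('cap','top',(212,150,240,176),(0,170,120),(6,255,255),.076)
show('cap','side',(192,190,220,206),(0,150,90),(8,255,255),.073)
show('spot','top',(215,178,245,202),(18,150,150),(32,255,255),.039)
show('bird','top',(222,245,245,275),(0,150,60),(8,255,255),.03)
for nm,u,v,z in [('turqR',264,178,.012),('turqL',189,175,.012),('owlbrown',383,283,.04),('turtle',403,246,.01),('hous_bl',214,154,.04),('hous_br',234,153,.04),('mag_fr',242,201,.042),('mag_fl',221,204,.042)]: print(nm,ray(s['top'],u,v,z).round(3))
print('camtop',-s['top']['R'].T@s['top']['t'])
cv2.imwrite('pics/crop1.png',np.hstack([cv2.resize(cv2.cvtColor(s['top']['image'],4)[140:290,190:340],(600,600),interpolation=2)]))
E
```

```text
green top 329.5 240.7 817 [ 0.4753 -0.2     0.001 ]
green side 301.0 181.2 289 [ 0.4738 -0.1965  0.001 ]
cap top 223.8 164.0 109 [0.6522 0.0937 0.076 ]
cap side 204.4 198.7 88 [0.6498 0.0973 0.073 ]
spot top 229.2 189.8 97 [0.5929 0.0777 0.039 ]
bird top 233.2 260.3 174 [0.4075 0.055  0.03  ]
turqR [ 0.639 -0.015  0.012]
turqL [0.636 0.195 0.012]
owlbrown [ 0.371 -0.327  0.04 ]
turtle [ 0.471 -0.394  0.01 ]
hous_bl [0.692 0.126 0.04 ]
hous_br [0.698 0.072 0.04 ]
mag_fr [0.563 0.041 0.042]
mag_fl [0.552 0.096 0.042]
camtop [0.35471588 0.00361542 0.94198904]
```

View pics/crop1.png

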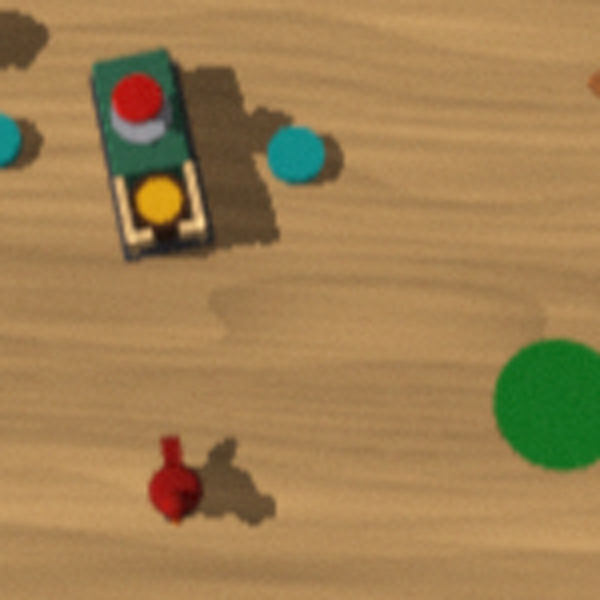

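The dispenser's x axis is yawed about 12°, with its origin near (0.591,0.080) and the cap near (0.651,0.095). The outlet should be near (0.523,0.066) and the green round near (0.475,-0.198). The cap-to-spot distance measures 60 mm against 62 mm given, so the estimate holds. I'll move above the cap with the fingers shut.

drive_tool:
  motion:
    - [0,0,0,0.653,-0.56,0,0]
    - [0,0,0,0.653,-0.56,0,0]
    - [0,0,0,0.653,-0.56,0,0]
    - [0,0,0,0.653,-0.56,0,0]
    - [0,0,0,0.653,-0.56,0,0]
    - [0,0,0,0.653,-0.56,0,0]
    - [0,0,0,0.653,-0.56,0,0]
    - [0,0,0,0.653,-0.56,0,0]
    - [0,0,0,0.653,-0.56,0,0]
    - [0,0,0,0.653,-0.56,0,0]
    - [0,0,0,0.653,-0.56,0,0]
    - [0,0,0,0.653,-0.56,0,0]

```text
time: 1.3
position: [0.5098, -0.1213, 0.248]
tcp_rot: [0.99, 0.14, -0.0, 0.0]
force: [0.9, -1.5, -0.2]
grip_width: 0.0001
grasp_force: 0.0
```

drive_tool:
  motion:
    - [0,0,0,0.19,-0.163,0,0]
    - [0,0,0,0.19,-0.163,0,0]
    - [0,0,0,0.19,-0.163,0.04,0]
    - [0,0,0,0.19,-0.163,0.08,0]
    - [0,0,0,0.19,-0.163,0.08,0]
    - [0,0,0,0.19,-0.163,0.08,0]
    - [0,0,0,0.19,-0.163,0.08,0]
    - [0,0,0,0.19,-0.163,0.08,0]
    - [0,0,0,0.19,-0.163,0.08,0]

```text
time: 2.2
position: [0.6471, 0.0839, 0.169]
tcp_rot: [0.99, 0.139, 0.0, 0.001]
force: [-0.3, -0.3, -0.0]
grip_width: 0.0004
grasp_force: 0.0
```

```bash
python3 - <<'E'
from h import *
st=env.get_state();p=np.array(st['position']);R=Ro.from_quat(st['tcp_rot']).as_matrix()
s=snap('wrist','w1.png');H=np.array(s['hand_eye']);print(p.round(4),st['force'])
# world->cam
T=np.eye(4);T[:3,:3]=R;T[:3,3]=p;E=np.linalg.inv(T@H);s['R']=E[:3,:3];s['t']=E[:3,3]
h=cv2.cvtColor(s['image'],cv2.COLOR_RGB2HSV);m=cv2.inRange(h,(0,150,90),(6,255,255))|cv2.inRange(h,(174,150,90),(180,255,255))
n,l,stt,c=cv2.connectedComponentsWithStats(m)
for i in range(1,n):
    if stt[i,4]>150: print(stt[i],c[i],ray(s,*c[i],.076).round(4))
print('tip',proj(s,p-[0,0,.017]))
E
```

```text
[0.6471 0.0839 0.169 ] [-0.3273809  -0.30103902 -0.02486742]
[ 225  165   47   46 1664] [247.83653846 187.22716346] [0.6544 0.0933 0.076 ]
tip (np.float64(258.3504889560981), np.float64(247.9946033104074))
```

View pics/w1.png

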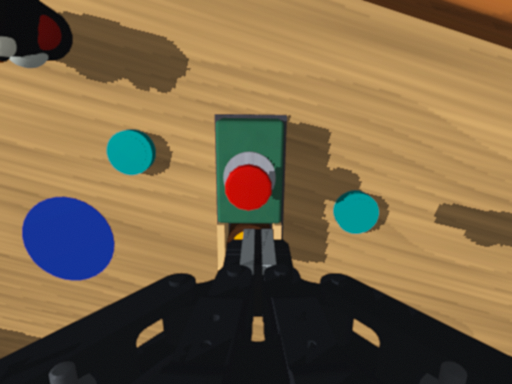

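The wrist view shows the cap at (248,187), which is (0.654,0.093), with the dispenser lined up with the tool at about 16° yaw. I'll centre on the cap and press, slowing down over the travel.

drive_tool:
  motion:
    - [0,0,0,0.0085,-0.008,0,0]
    - [0,0,0,0.0085,-0.008,0.035,0]
    - [0,0,0,0.0085,-0.008,0.068,0]
    - [0,0,0,0.0085,-0.008,0.072,0]
    - [0,0,0,0.0085,-0.008,0.076,0]
    - [0,0,0,0.0085,-0.008,0.08,0]
    - [0,0,0,0.0085,-0.008,0.084,0]
    - [0,0,0,0.0085,-0.008,0.088,0]
    - [0,0,0,0.0085,-0.008,0.092,0]
    - [0,0,0,0.0085,-0.008,0.096,0]
    - [0,0,0,0.0085,-0.008,0.1,0]
    - [0,0,0,0.0085,-0.008,0.1,0]

```text
time: 3.45
position: [0.6537, 0.0964, 0.0707]
tcp_rot: [0.99, 0.14, 0.001, 0.0]
force: [-3.0, -0.8, 6.6]
grip_width: 0.0004
grasp_force: 3.6
```

drive_tool:
  motion:
    - [0,0,0,0,0,0.002,0]
    - [0,0,0,0,0,0.004,0]
    - [0,0,0,0,0,0.005,0]
    - [0,0,0,0,0,0.005,0]

```text
time: 3.85
position: [0.6539, 0.0965, 0.0691]
tcp_rot: [0.99, 0.14, 0.001, 0.001]
force: [-8.8, -2.5, 19.4]
grip_width: -0.0001
grasp_force: 9.8
```

Height stopped at 0.069 m while the force rose to 19 N, so the plunger is on its stop. I'll release it and look.

drive_tool:
  motion:
    - [0,0,0,0,0,-0.008,0]
    - [0,0,0,0,0,-0.016,0]
    - [0,0,0,0,0,-0.024,0]
    - [0,0,0,0,0,-0.035,0]
    - [0,0,0,0,0,-0.07,0]
    - [0,0,0,0,0,-0.11,0]
    - [0,0,0,0,0,-0.11,0]
    - [0,0,0,0,0,-0.11,0]

```text
time: 4.65
position: [0.6546, 0.0968, 0.1756]
tcp_rot: [0.99, 0.14, 0.003, -0.0]
force: [-0.4, -0.1, -0.7]
grip_width: -0.0001
grasp_force: 0.0
```

```bash
python3 - <<'E'
from h import *
s=snap('top','top2.png');h=cv2.cvtColor(s['image'],cv2.COLOR_RGB2HSV);m=cv2.inRange(h,(18,150,120),(32,255,255));k=m*0;k[170:260,190:300]=1
n,l,q,c=cv2.connectedComponentsWithStats(m*k)
for i in range(1,n):
    if q[i,4]>15: print(q[i],c[i],ray(s,*c[i],.012).round(4))
im=cv2.cvtColor(s['image'],4)
a=cv2.resize(im[140:290,190:340],(590,590),interpolation=2);cv2.imwrite('pics/c2.png',a)
print(env.get_state()['position'])
E
```

```text
[0.65320601 0.09634188 0.17372702]
```

View pics/c2.png

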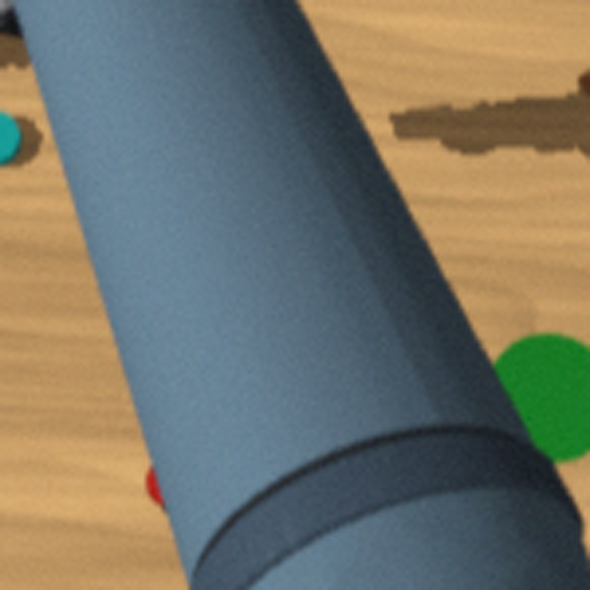

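drive_tool:
  motion:
    - [0,0,8.5,-0.109,-0.066,0,25]
    - [0,0,17,-0.109,-0.066,0,25]
    - [0,0,25.5,-0.109,-0.066,0,25]
    - [0,0,34,-0.109,-0.066,0,25]
    - [0,0,42.5,-0.109,-0.066,0,25]
    - [0,0,51,-0.109,-0.066,0,25]
    - [0,0,59.5,-0.109,-0.066,0,25]
    - [0,0,68,-0.109,-0.066,0,25]
    - [0,0,76.5,-0.109,-0.066,0,25]
    - [0,0,85,-0.109,-0.066,0,25]
    - [0,0,93.5,-0.109,-0.066,0,25]
    - [0,0,102,-0.109,-0.066,0,25]

```text
time: 5.9
position: [0.5255, 0.1262, 0.1634]
tcp_rot: [0.829, -0.559, -0.012, 0.013]
force: [-0.7, -0.6, -1.5]
grip_width: 0.0216
grasp_force: 0.0
```

drive_tool:
  motion:
    - [0,0,8,0,0,0,25]
    - [0,0,14,0,0,0,25]
    - [0,0,14,0,0,0,25]
    - [0,0,14,0,0,0,25]

```text
time: 6.3
position: [0.5258, 0.1272, 0.1632]
tcp_rot: [0.757, -0.653, -0.01, 0.015]
force: [-0.5, -0.3, -0.5]
grip_width: 0.0215
grasp_force: 0.0
```

```bash
cat >> h.py <<'E'
def wrist(f):
    st=env.get_state();p=np.array(st['position']);R=Ro.from_quat(st['tcp_rot']).as_matrix()
    s=snap('wrist',f);T=np.eye(4);T[:3,:3]=R;T[:3,3]=p;E=np.linalg.inv(T@np.array(s['hand_eye']));s['R']=E[:3,:3];s['t']=E[:3,3]
    print('tcp',p.round(4),'xaxis',R[:,0].round(3),'yaxis',R[:,1].round(3),'q',np.round(st['qpos'],2),'w',st['grip_width']);return s,p,R
def spots(s,lo=(18,150,120),hi=(32,255,255),z=.012,a=60):
    h=cv2.cvtColor(s['image'],cv2.COLOR_RGB2HSV);n,l,q,c=cv2.connectedComponentsWithStats(cv2.inRange(h,lo,hi))
    for i in range(1,n):
        if q[i,4]>a: print(q[i],c[i].round(1),ray(s,*c[i],z).round(4))
E
python3 - <<'E'
from h import *
s,p,R=wrist('w2.png');spots(s);print('green');spots(s,(50,120,50),(75,255,255),.001,300)
E
```

```text
tcp [0.5258 0.1272 0.1632] xaxis [ 0.147 -0.989  0.005] yaxis [-0.989 -0.147  0.036] q [-1.2   0.52  1.11  1.95 -0.53  1.05 -2.84] w 0.021543600917897927
[ 244   80   38   40 1157] [262.6  99.4] [0.5271 0.0582 0.012 ]
[ 156   90   40   40 1219] [175.5 109.4] [0.5971 0.0767 0.012 ]
green
```

View pics/w2.png

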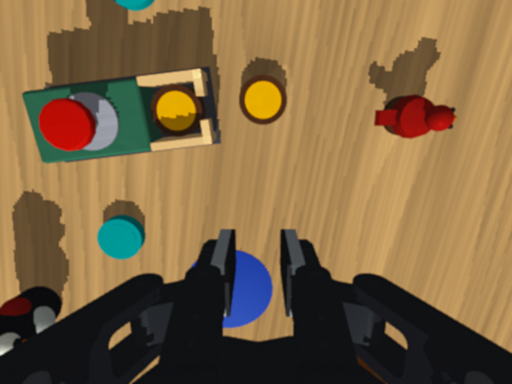

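The token lies at (263,99), which is (0.527,0.058), and the plunger is up. Joint 7 has reached its limit, so I'll turn back to the opposite orientation (yaw about +79°), which gives the same grasp line.

drive_tool:
  motion:
    - [0,0,-8.5,0,0,0,25]
    - [0,0,-17,0,0,0,25]
    - [0,0,-25.5,0,0,0,25]
    - [0,0,-34,0,0,0,25]
    - [0,0,-42.5,0,0,0,25]
    - [0,0,-51,0,0,0,25]
    - [0,0,-59.5,0,0,0,25]
    - [0,0,-68,0,0,0,25]
    - [0,0,-76.5,0,0,0,25]
    - [0,0,-85,0,0,0,25]
    - [0,0,-93.5,0,0,0,25]
    - [0,0,-102,0,0,0,25]

```text
time: 7.55
position: [0.5268, 0.1269, 0.1658]
tcp_rot: [0.984, 0.179, -0.015, -0.002]
force: [-0.2, 0.0, -0.6]
grip_width: 0.0213
grasp_force: 0.0
```

drive_tool:
  motion:
    - [0,0,-8,0,0,0,25]
    - [0,0,-16,0,0,0,25]
    - [0,0,-24,0,0,0,25]
    - [0,0,-32,0,0,0,25]
    - [0,0,-40,0,0,0,25]
    - [0,0,-48,0,0,0,25]
    - [0,0,-56,0,0,0,25]
    - [0,0,-60,0,0,0,25]
    - [0,0,-60,0,0,0,25]

```text
time: 8.45
position: [0.5271, 0.1268, 0.1662]
tcp_rot: [0.764, 0.644, -0.012, -0.009]
force: [-0.7, -0.5, -1.2]
grip_width: 0.0209
grasp_force: 0.0
```

```bash
python3 - <<'E'
from h import *
st=env.get_state();R=Ro.from_quat(st['tcp_rot']).as_matrix()
print(st['position'],R.round(3),np.round(st['qpos'],2))
E
```

```text
[0.5270601  0.12678252 0.16624203] [[ 0.169  0.985 -0.03 ]
 [ 0.986 -0.169 -0.002]
 [-0.007 -0.029 -1.   ]] [-0.73  0.31  0.49  1.93 -0.18  0.97 -0.32]
```

drive_tool:
  motion:
    - [-1.7,0,1.9,-0.032,0.0125,0,6]
    - [-1.7,0,1.9,-0.032,0.0125,0.02,6]
    - [-1.7,0,1.9,-0.032,0.0125,0.06,6]
    - [-1.7,0,1.9,-0.032,0.0125,0.08,6]
    - [-1.7,0,1.9,-0.032,0.0125,0.08,6]
    - [-1.7,0,1.9,-0.032,0.0125,0.08,6]

```text
time: 9.05
position: [0.5314, 0.0928, 0.0855]
tcp_rot: [0.776, 0.631, -0.004, 0.003]
force: [-0.4, 0.7, 1.3]
grip_width: 0.005
grasp_force: 0.0
```

```bash
python3 - <<'E'
from h import *
s,p,R=wrist('w3.png');print(R.round(3));spots(s,z=.012)
print('tip',proj(s,p+R[:,2]*.017),'token',proj(s,[.527,.058,.012]),'corner',proj(s,[.557,.1,.042]))
E
```

```text
tcp [0.5314 0.0928 0.0855] xaxis [ 0.203  0.979 -0.011] yaxis [ 0.979 -0.203 -0.   ] q [-0.66  0.42  0.48  2.   -0.26  0.78 -0.24] w 0.005027535068326348
[[ 0.203  0.979 -0.003]
 [ 0.979 -0.203 -0.01 ]
 [-0.011 -0.    -1.   ]]
[ 338  205   50   40 1252] [365.3 226.6] [0.599  0.0655 0.012 ]
[252 235  12  42 453] [257.9 255.5] [0.5251 0.0592 0.012 ]
tip (np.float64(256.8324058041067), np.float64(247.99837662567344)) token (np.float64(261.0169187814022), np.float64(256.5345074045448)) corner (np.float64(299.74236132360596), np.float64(205.58150833371673))
```

View pics/w3.png

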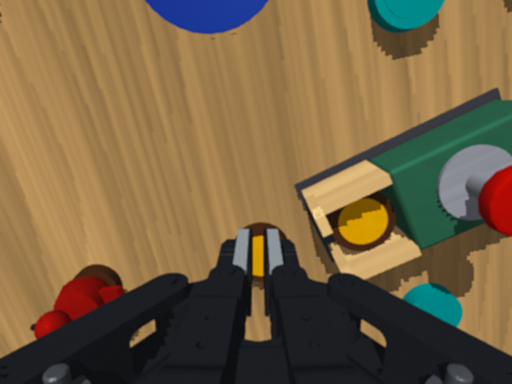

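drive_tool:
  motion:
    - [0,0,0,0.001,0.002,0.03,6]
    - [0,0,0,0.001,0.002,0.055,6]
    - [0,0,0,0.001,0.002,0.063,6]
    - [0,0,0,0.001,0.002,0.063,6]
    - [0,0,0,-0.005,0.002,0.063,6]
    - [0,0,0,-0.012,0.002,0.063,6]
    - [0,0,0,-0.02,0.002,0.063,6]
    - [0,0,0,-0.029,0.002,0.063,6]
    - [0,0,0,-0.038,0.002,0.063,6]
    - [0,0,0,-0.047,0.002,0.063,6]
    - [0,0,0,-0.056,0.002,0.063,6]
    - [0,0,0,-0.065,0.002,0.063,6]

```text
time: 10.3
position: [0.5195, 0.0272, 0.0225]
tcp_rot: [0.775, 0.632, -0.005, 0.003]
force: [-0.4, 0.8, 0.4]
grip_width: 0.0051
grasp_force: 0.1
```

```bash
python3 - <<'E'
from h import *
s,p,R=wrist('w4.png');print(R.round(3),env.get_state()['force']);spots(s,z=.012)
E
```

```text
tcp [0.5195 0.0272 0.0225] xaxis [ 0.202  0.979 -0.012] yaxis [ 0.979 -0.202 -0.001] q [-0.51  0.51  0.44  2.06 -0.33  0.64 -0.06] w 0.005134075976688515
[[ 0.202  0.979 -0.003]
 [ 0.979 -0.202 -0.012]
 [-0.012 -0.001 -1.   ]] [ 0.01444987 -1.87421672  0.34697936]
[ 388   75   84   84 5266] [430.4 117.1] [0.6015 0.0736 0.012 ]
[247 285  22  50 597] [257.8 312.7] [ 0.5135 -0.0042  0.012 ]
```

drive_tool:
  motion:
    - [0,0,0,0,0,0.003,25]
    - [0,0,0,0,0,0.003,25]
    - [0,0,0,-0.004,0,0.003,25]
    - [0,0,0,-0.012,0,0.003,25]
    - [0,0,0,-0.022,0,0.003,25]
    - [0,0,0,-0.034,0,0.003,25]
    - [0,0,0,-0.046,0,0.003,25]
    - [0,0,0,-0.058,0.001,0.003,25]
    - [0,0,0,-0.07,0.001,0.003,25]
    - [0,0,0,-0.082,0.001,0.003,25]
    - [0,0,0,-0.094,0.001,0.003,25]
    - [0,0,0,-0.106,0.001,0.003,25]

```text
time: 11.55
position: [0.499, -0.077, 0.0208]
tcp_rot: [0.775, 0.632, -0.005, 0.003]
force: [-0.3, 0.3, -0.2]
grip_width: 0.0216
grasp_force: 0.0
```

```bash
python3 - <<'E'
from h import *
s,p,R=wrist('w5.png');print(R.round(3),env.get_state()['force']);spots(s,z=.012)
t=snap('top','t5.png');spots(t)
print('green');spots(t,(50,120,50),(75,255,255),.001,300)
E
```

```text
tcp [ 0.499  -0.077   0.0208] xaxis [ 0.202  0.979 -0.012] yaxis [ 0.979 -0.202 -0.001] q [-0.32  0.49  0.44  2.1  -0.33  0.62  0.15] w 0.02156456175842324
[[ 0.202  0.979 -0.003]
 [ 0.979 -0.202 -0.012]
 [-0.012 -0.001 -1.   ]] [-1.07573324 -1.28708644 -0.37171162]
[ 250  279   37   54 1370] [268.2 303.7] [ 0.4992 -0.1032  0.012 ]
[172  80  14  17 117] [178.3  87.1] [0.9075 0.2532 0.012 ]
[225 185  11  12  95] [230.  190.5] [0.598  0.0775 0.012 ]
[110 254  20  20 318] [119.6 263.7] [0.3835 0.3537 0.012 ]
green
[314 225  32  32 808] [329.6 240.8] [ 0.4752 -0.2005  0.001 ]
```

View pics/w5.png

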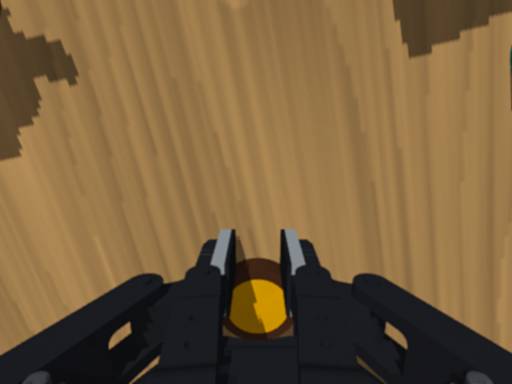

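The token at about (258,305) is nestled between both fingertips. The remaining push is 95 mm. Then I'll back off and lift.

drive_tool:
  motion:
    - [0,0,0,-0.008,0,0,25]
    - [0,0,0,-0.018,0,0,25]
    - [0,0,0,-0.028,0,0,25]
    - [0,0,0,-0.04,0,0,25]
    - [0,0,0,-0.052,0.001,0,25]
    - [0,0,0,-0.064,0.001,0,25]
    - [0,0,0,-0.075,0.001,0,25]
    - [0,0,0,-0.083,0.001,0,25]
    - [0,0,0,-0.089,0.001,0,25]
    - [0,0,0,-0.093,0.001,0,25]
    - [0,0,0,-0.095,0.001,0,25]
    - [0,0,0,-0.095,0.001,0,25]

```text
time: 12.85
position: [0.4811, -0.1692, 0.0219]
tcp_rot: [0.775, 0.632, -0.005, 0.003]
force: [0.5, 0.2, -1.0]
grip_width: 0.0214
grasp_force: 0.0
```

drive_tool:
  motion:
    - [0,0,0,0.01,0,0,25]
    - [0,0,0,0.03,0,0,25]
    - [0,0,0,0.05,0,-0.02,25]
    - [0,0,0,0.09,0,-0.05,25]
    - [0,0,0,0.13,0,-0.1,25]
    - [0,0,0,0.17,0,-0.14,25]
    - [0,0,0,0.21,0,-0.16,25]
    - [0,0,0,0.25,0,-0.16,25]
    - [0,0,0,0.25,0,-0.16,25]
    - [0,0,0,0.25,0,-0.16,25]

```text
time: 13.85
position: [0.5319, 0.0815, 0.1791]
tcp_rot: [0.773, 0.634, -0.005, 0.003]
force: [-0.3, -1.5, -0.1]
grip_width: 0.0212
grasp_force: 0.0
```

```bash
python3 - <<'E'
from h import *
t=snap('top','t6.png');spots(t)
print('green');spots(t,(50,120,50),(75,255,255),.001,100)
cv2.imwrite('pics/c6.png',cv2.resize(cv2.cvtColor(t['image'],4)[140:300,200:410],(788,600),interpolation=2))
E
```

```text
[172  80  14  17 129] [178.7  87.7] [0.9054 0.2517 0.012 ]
[323 235  12  12 114] [328.7 240.2] [ 0.4751 -0.1956  0.012 ]
[110 254  20  20 315] [119.7 263.6] [0.3836 0.3535 0.012 ]
green
[314 225  32  32 626] [329.8 240.8] [ 0.475  -0.2009  0.001 ]
```

View pics/c6.png

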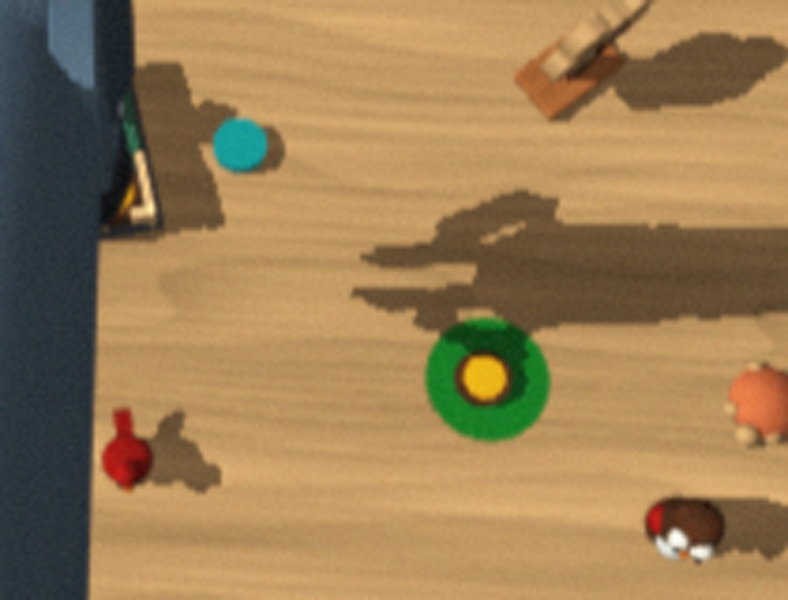

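The token lies flat near the middle of the green round, at (485,378) in the crop, about 5 mm off its centre. The figures in view are where they were and the arm is clear, so I'll hand in.

```bash
python3 -c "
from bench import env
print(env.close_job())"
```

```text
the job is handed in; nothing more can be done
None
```

I pressed the plunger fully once and it came back up, releasing one token. I pushed that token onto the green round, where it lies flat about 5 mm off centre, and handed the job in at about 14 s; no verdict was returned.

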